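# Tip the carton down onto the mat

### The arm

A 6-joint arm with a two-finger parallel gripper is mounted at the origin on a cart in front of the work surface, level with it; the furniture and walls round the work are solid. World frame = base frame: x ahead of the robot, y to its left, z up, the work surface at z = 0. Lengths are in m, angles in rad, forces in N, time in s.
With the tool pointing down it reaches from about 0.325 to 0.9 m from the base axis. Payload 6.1 kg.
Tool frame: the origin (TCP) lies midway between the tips of the shut fingers; the grasp point (between the pads) lies 19 mm behind it; x points along the fingers, y is the direction in which the jaws open and shut, and the axes are right-handed (so a half turn about x gives the same grasp; the last joint's range is limited). The gripper opens to 85 mm and grips with 20 to 120 N. Pads are 22 mm wide; open, the fingers measure 114 mm over their backs; the gripper's body (76 mm by 85 mm) begins 54 mm behind the grasp point. The pads swing forward as they close: fully open they stand 13 mm farther back than shut.
Start: joints at [-1.334, 0.22, 1.526, -0, 1.395, -0.126], TCP at [0.222, -0.584, 0.231] pointing down, gripper open.
Joint ranges: [-2.98, 2.98], [-0.91, 2.08], [0.09, 2.57], [-1.24, 4.39], [0.2, 2.65], [-2.68, 2.68]. Speed limits (rad/s): [2.57, 2.57, 3.01, 3.14, 3.14, 3.14].

### API

Orientations are given as [roll, pitch, yaw] about the fixed x, y, z axes, in that order (R = Rz(yaw) Ry(pitch) Rx(roll)).
In Python, from plant import movep, move_l, set_joints, gripper_to, hold, inverse_kinematics, observe, get_image, get_calibration, Unreachable, job_done gives the robot as it stands. Calls block until the motion is done:
- movep(position, orientation): joint-space move of the TCP to a pose.
- move_l(position, feed=0.15, rotation=None, max_force=None): straight line of the TCP; rotation=None keeps the orientation; feed is the mean speed in m/s. With max_force (N) it stops when the force on the tool has changed by that much, and returns True; else False.
- set_joints(angles): joint-space move.
- gripper_to(opening, f_grip=None): finger opening in m; f_grip is the grip in N (None keeps the last); returns when the fingers have stopped.
- hold(seconds).
- inverse_kinematics(position, orientation): joint angles nearest the present ones, or None.
- observe(): the state.
- get_image(name): name is "scene" or "top" or "wrist"; returns (picture, depth): 384x512x3 uint8, red, green, blue; 384x512 float32, m along the optical axis (not along the pixel's ray), 0 where there is no reading.
- get_calibration(name): a dict with "intrinsics" (3x3 intrinsics, pixels), "world_from_camera" (4x4, takes a point from camera to world coordinates). Camera axes: x right, y down, z forward; pixel columns grow to the right and rows downward; lengths in m; the calibration is good to about 2 mm. A picture is of the moment at which its call begins: read the wrist's pose just before it. get_calibration takes no time and is no camera call; for the wrist camera it gives the pose at the moment of the call.
A pose or a line that the arm cannot do raises Unreachable and nothing moves.
- job_done(): hands the job in, once; it reports no verdict.
The state is a dict: "time_s": time; "q": joint angles; "joint_velocities": joint speeds; "joint_torque": joint torques, N m; "eef_pos": TCP position; "tcp_rot": TCP orientation; "ft_force": force on the tool from outside, world axes, zero at the start; "torque": the same for the moment, N m; "opening": finger opening in m.
Only numpy, scipy, OpenCV 4.12 (cv2) and the standard library are available. Lean on these libraries where they do the work, as an engineer would, in place of code of your own. Each camera call takes 0.05 s, during which the arm holds its last target. There are 200 camera calls.

### The job

The tall teal carton is to lie flat on the dark blue mat, but a tin is standing where it will come down. First push the tin along the worktop until it is completely off the mat, still upright; then push the carton high up on the side facing away from the mat so that it topples over along the mat and ends lying flat and wholly on the mat. Only push: lift and carry nothing, do not knock or shift any of the other things, and leave both at rest and untouched.

Things in the scene. Friction and masses are not known exactly. Their poses are not given: they have to be found in the camera images.
- mat: dark blue mat with a thin white stripe near its edge, under 1 mm thick, so flat that things slide over its edge freely; fixed to the worktop. 260 mm (its x) by 180 mm (its y); origin at its centre, on the worktop. Right of the work (y below -0.37 m) a cooker hood hangs 0.65 m above the hob, x above 0.42 m: bring the arm out from beside it before reaching forward
- carton: teal food carton with a cream round wheat emblem on the broad face away from the mat (-x face), 55 mm thick (x) x 118 mm wide (y) x 182 mm tall (z), about 0.22 kg, solid all through. Stands upright astride the -x end of the mat, one broad face turned along the mat's length (its +x is about the mat's +x). Origin: centre of its underside. Tipped over its lower +x edge it comes to lie along the mat; the tipping point is about 17 degrees
- carton_foot_left (a point): corner of the carton: lower end of the broad face that looks along the mat (+x face), +y side; this edge is the one to tip over
- carton_foot_right (a point): the same lower edge, -y side
- carton_top_left (a point): corner of the carton: upper end of the same +x face, +y side
- carton_top_right (a point): the same upper edge, -y side
- tin: low round tin with a gold lid and blue and yellow label, 86 mm across, 40 mm tall, about 0.23 kg, standing free on the far (+x) half of the mat, where the carton has to come down. Slides when pushed low. Origin: centre of its underside
- rice_box: beige rice carton, 54 x 131 x 201 mm, standing; a bystander, loose, origin at the centre of its underside
- honey_jar: honey jar with red lid, 65 mm across, 90 tall; a bystander, loose, origin at the centre of its underside
- mug: cream mug with yellow and red bands, 87 mm across with a handle, 90 tall; a bystander, loose, origin at the centre of its underside
- pepper_mill: dark wooden pepper mill, 58 mm across, 160 tall; a bystander, loose, origin at the centre of its underside
- jug: small blue jug, 67 mm across with a handle, 85 tall; a bystander, loose, origin at the centre of its underside

How it is judged:
On the way, in this order (a step that is already met when the one before it is completed fails the run):
1. the tin stands upright on the worktop, off the mat, while the carton still stands ((x of tin in the frame of mat above 0.168 m or x of tin in the frame of mat below -0.168 m or y of tin in the frame of mat above 0.128 m or y of tin in the frame of mat below -0.128 m) and angle between tin's own z axis and vertical below 0.1 rad and height (world z) of tin between -0.005 and 0.005 m and angle between carton's own z axis and vertical below 0.2 rad), for 0.2 s.
2. the carton lies flat, wholly on the mat, the face that was pushed upward (angle between carton's own x axis and vertical above 3.04 rad and x of carton_foot_left in the frame of mat between -0.132 and 0.132 m and y of carton_foot_left in the frame of mat between -0.092 and 0.092 m and x of carton_foot_right in the frame of mat between -0.132 and 0.132 m and y of carton_foot_right in the frame of mat between -0.092 and 0.092 m and x of carton_top_left in the frame of mat between -0.132 and 0.132 m and y of carton_top_left in the frame of mat between -0.092 and 0.092 m and x of carton_top_right in the frame of mat between -0.132 and 0.132 m and y of carton_top_right in the frame of mat between -0.092 and 0.092 m), for 0.2 s.
At the end, for the whole second after the job is handed in: The carton lies flat (within 0.1 rad), the pushed face up, all corners of its lower face on the mat (2 mm over the edge allowed); the tin stands upright (within 0.1 rad) on the worktop, its centre at least 38 mm outside the mat's edge; both at rest (all of step 2 and (x of tin in the frame of mat above 0.168 m or x of tin in the frame of mat below -0.168 m or y of tin in the frame of mat above 0.128 m or y of tin in the frame of mat below -0.128 m) and angle between tin's own z axis and vertical below 0.1 rad and height (world z) of tin between -0.005 and 0.005 m and linear speed of each of carton, tin below 0.02 m/s and angular speed of each of carton, tin below 0.2 rad/s); the robot touches nothing.
It fails at once if the carton's lower front edge leaves the worktop by more than 20 mm (lifted or carried) (height (world z) of any of carton_foot_left, carton_foot_right above 0.02 m).
It fails at once if the tin is lifted by more than 12 mm (height (world z) of tin above 0.012 m).
It fails at once if the tin is tipped by more than 0.5 rad (angle between tin's own z axis and vertical above 0.5 rad).
It fails at once if a bystander is shifted by more than 15 mm or tipped (distance of any of rice_box, honey_jar, mug, pepper_mill, jug from where it was at the start of the episode above 0.015 m or angle between any of rice_box, honey_jar, mug, pepper_mill, jug's own z axis and vertical above 0.3 rad).
It also fails if it takes over 51 s, if anything falls off the work surface, if the arm or the gripper's body presses on something with over 40 N, if the wrist force passes 120 N, or if a joint passes its speed limit or range.

## Working session

There is one attempt and no reset: what is moved stays moved. The work goes in short steps, each a Python script; the robot and the scene stay as the last script left them, time stands still between calls to the robot, and variables do not carry over. Pictures are saved under pics/ and viewed, about 8 in all and at most 12, crops included, and the job is handed in when it is done.

```bash
mkdir -p pics
cat > h.py <<'E'
from plant import *
import numpy as np, cv2
def snap(n,f):
    K=get_calibration(n); p,d=get_image(n)
    cv2.imwrite(f'pics/{f}.png',p[:,:,::-1]); np.savez(f'pics/{f}.npz',p=p,d=d,K=K['intrinsics'],T=K['world_from_camera']); return world(p,d,K['intrinsics'],K['world_from_camera'])
def world(p,d,K,T):
    v,u=np.mgrid[:d.shape[0],:d.shape[1]]
    c=np.stack([(u-K[0,2])/K[0,0]*d,(v-K[1,2])/K[1,1]*d,d,np.ones_like(d)],-1)
    W=(c@np.array(T).T)[...,:3]; W[d==0]=np.nan; return W
def load(f):
    z=np.load(f'pics/{f}.npz'); return z['p'],world(z['p'],z['d'],z['K'],z['T'])
E
python3 - <<'E'
from h import *
snap('top','top0');snap('scene','scene0')
for n in('top','scene'): print(np.round(get_calibration(n)['world_from_camera'],3))
a,b=cv2.imread('pics/top0.png'),cv2.imread('pics/scene0.png')
cv2.imwrite('pics/a0.png',a)
print(observe())
E
```

```text
[[ 2.000e-03 -9.970e-01  8.400e-02  4.140e-01]
 [-1.000e+00 -1.000e-03  6.000e-03 -5.000e-03]
 [-6.000e-03 -8.400e-02 -9.960e-01  1.439e+00]
 [ 0.000e+00  0.000e+00  0.000e+00  1.000e+00]]
[[-0.772 -0.473  0.425 -0.01 ]
 [-0.636  0.569 -0.521  0.651]
 [ 0.005 -0.672 -0.74   1.067]
 [ 0.     0.     0.     1.   ]]
{'time_s': 0.1, 'q': array([-1.33411830e+00,  2.21162407e-01,  1.52750321e+00, -6.86654523e-06,
        1.39469819e+00, -1.26073487e-01]), 'joint_velocities': array([-2.06402130e-04, -1.12976541e-03, -2.97127480e-03,  8.58247514e-06,
        1.23838894e-04, -2.68503582e-04]), 'joint_torque': array([ 1.23951158e-03, -4.98239136e+01, -3.90546727e+01, -3.79766188e-04,
        5.62385932e-03,  1.73487933e-05]), 'eef_pos': array([ 0.22166041, -0.58378734,  0.23029581]), 'tcp_rot': array([-1.6930541 ,  1.56902517,  1.81129127]), 'ft_force': array([ 0.34870317,  1.2764481 , -0.31729197]), 'torque': array([ 0.0326051 , -0.00340815,  0.01631654]), 'opening': 0.08535673661251937}
```

View pics/top0.png

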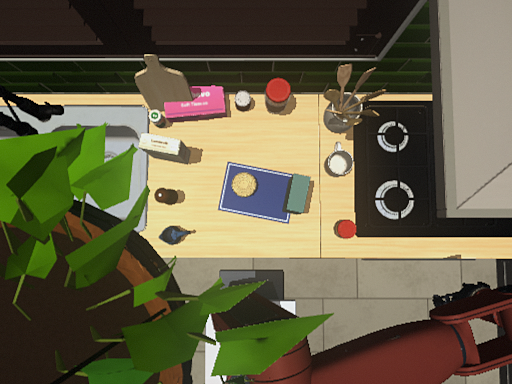

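View pics/scene0.png

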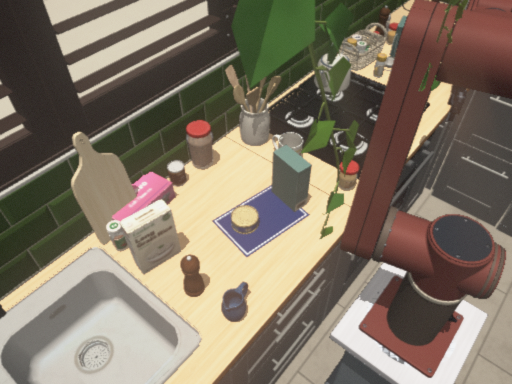

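The top view has +x up and −y to the right. The mat spans about (220–310, 162–222), with the tin at (244,184) and the carton at (298,193). The mug (340,160) and honey jar (345,228) flank the carton's pushing side. The jug is at (175,235) and the mill at (167,195). Next I'll measure.

Run:
```python
from h import *
p,W=load('top0'); z=W[...,2]; hsv=cv2.cvtColor(p,cv2.COLOR_RGB2HSV)
print(p[205,260],p[190,300],hsv[205,260])
def box(m):
    q=W[m]; r=cv2.minAreaRect((q[:,:2]*1000).astype(np.float32)); return m.sum(),np.round(q.mean(0),3),np.round(r[0]),np.round(r[1]),round(r[2],1)
v,u=np.mgrid[:384,:512]
def roi(a,b,c,d): return (u>a)&(u<b)&(v>c)&(v<d)
print('mat',box(roi(210,320,155,230)&(z<.012)&(p[...,2].astype(int)>p[...,0].astype(int)+25)))
print('carton',box(roi(270,320,160,225)&(z>.172)))
print('tin',box(roi(225,265,165,205)&(z>.03)))
for n,r,h in [('mug',(320,360,138,182),.08),('honey',(330,360,215,243),.08),('rice',(135,190,125,165),.19),('mill',(150,185,182,208),.1),('jug',(155,198,220,248),.05),('uten',(320,375,62,135),.1)]:
    m=roi(*r)&(z>h); print(n,box(m), np.round(np.nanmin(W[m],0),3),np.round(np.nanmax(W[m],0),3))
# refine: scene
p,W=load('scene0'); z=W[...,2]
X,Y=W[...,0],W[...,1]
m=(z>.172)&(z<.2)&(X>.3)&(X<.6)&(abs(Y+.1)<.12); print('carton scene',box(m))
m=(z>.032)&(z<.06)&(X>.3)&(X<.6)&(Y>0)&(Y<.15); print('tin scene',box(m))
m=(z<.012)&(p[...,2].astype(int)>p[...,0].astype(int)+25)&(X>.25)&(X<.6)&(abs(Y)<.2); print('mat scene',box(m))
```

```text
[ 82  93 135] [114 143 128] [114 100 135]
mat (np.int64(2389), array([ 0.527, -0.021,  0.001]), array([535., -24.]), array([256., 177.]), 79.2)
carton (np.int64(659), array([ 0.515, -0.148,  0.182]), array([ 516., -149.]), array([ 56., 119.]), 78.4)
tin (np.int64(464), array([0.558, 0.028, 0.038]), array([558.,  28.]), array([83., 83.]), 44.9)
mug (np.int64(110), array([ 0.637, -0.304,  0.087]), array([ 632., -302.]), array([92., 87.]), 39.8) [ 0.588 -0.345  0.08 ] [ 0.694 -0.261  0.095]
honey (np.int64(286), array([ 0.402, -0.32 ,  0.09 ]), array([ 403., -320.]), array([61., 61.]), 89.0) [ 0.372 -0.35   0.08 ] [ 0.433 -0.289  0.098]
rice (np.int64(643), array([0.668, 0.288, 0.207]), array([606., 198.]), array([358.,  93.]), 55.3) [0.467 0.077 0.191] [0.705 0.357 1.161]
mill (np.int64(195), array([0.511, 0.29 , 0.142]), array([511., 293.]), array([46., 47.]), 50.2) [0.49  0.269 0.107] [0.536 0.317 0.165]
jug (np.int64(189), array([0.381, 0.264, 0.075]), array([376., 265.]), array([96., 60.]), 76.3) [0.349 0.213 0.05 ] [0.408 0.314 0.092]
uten (np.int64(2226), array([ 0.843, -0.304,  0.201]), array([ 809., -316.]), array([193., 213.]), 0.1) [ 0.712 -0.423  0.1  ] [ 0.905 -0.21   0.289]
carton scene (np.int64(551), array([ 0.514, -0.147,  0.181]), array([ 517., -150.]), array([ 59., 121.]), 78.3)
tin scene (np.int64(391), array([0.558, 0.032, 0.036]), array([558.,  35.]), array([84., 68.]), 1.6)
mat scene (np.int64(1669), array([ 0.512, -0.032, -0.   ]), array([530., -23.]), array([233., 154.]), 81.8)
```

```bash
cat >> h.py <<'E'
from scipy.spatial.transform import Rotation as R
C=np.array([.535,-.024]); a=np.radians(79); ex=np.array([np.cos(a),np.sin(a)]); ey=np.array([-ex[1],ex[0]])
def m2w(x,y,z): return np.r_[C+x*ex+y*ey,z]
def w2m(P): d=np.asarray(P)[...,:2]-C; return np.stack([d@ex,d@ey],-1)
def rpy(y2): # tool down, jaw axis y2
    y=np.r_[y2,0]; x=np.array([0,0,-1.]); return R.from_matrix(np.stack([x,y,np.cross(x,y)],1)).as_euler('xyz')
def pick(p,y2):
    best=None
    for s in(1,-1):
        q=inverse_kinematics(p,rpy(s*y2))
        if q is not None and (best is None or abs(q[5])<abs(best[0][5])): best=(q,rpy(s*y2))
    return best
E
python3 - <<'E'
from h import *
for p,y in[(m2w(.056,.08,.3),ex),(m2w(.056,.08,.012),ex),(m2w(.056,-.105,.012),ex),(m2w(-.215,-.005,.3),ey),(m2w(-.215,-.005,.142),ey),(m2w(-.05,-.005,.142),ey)]:
    b=pick(p,y); print(np.round(p,3),b and np.round(b[0],2))
move_l([.17,-.42,.30],feed=.25)
gripper_to(.05,30)
p=m2w(.056,.08,.25); movep(p,pick(p,ex)[1])
print(observe()['eef_pos'],observe()['time_s'])
snap('wrist','w1');
E
```

```text
[0.467 0.046 0.3  ] [-0.07 -0.2   1.82  0.    1.52 -1.45]
[0.467 0.046 0.012] [-0.07  0.14  2.08 -0.    0.92 -1.45]
[0.649 0.011 0.012] [-0.1   0.51  1.6   0.    1.03 -1.48]
[ 0.499 -0.236  0.3  ] [-0.58  0.01  1.63  0.    1.5  -0.39]
[ 0.499 -0.236  0.142] [-0.58  0.13  1.8   0.    1.21 -0.39]
[ 0.53  -0.074  0.142] [-0.29  0.09  1.85  0.    1.2  -0.09]
[0.46729769 0.04547872 0.25012466] 3.4333<stdin>:3: UserWarning: Gimbal lock detected. Setting third angle to zero since it is not possible to uniquely determine all angles.
<stdin>:6: UserWarning: Gimbal lock detected. Setting third angle to zero since it is not possible to uniquely determine all angles.
```

View pics/w1.png

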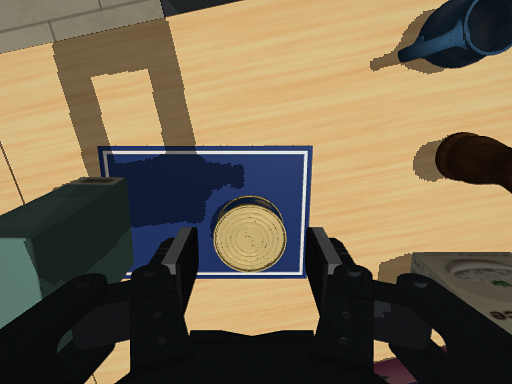

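The wrist view shows the tin centred at (250,235), in line with the gap between the fingers. The mat corners are near (100,147), (312,147) and (303,277). I'll refine the poses from this close view and then push.

```bash
python3 -W ignore - <<'E'
from h import *
p,W=load('w1'); z=W[...,2]; v,u=np.mgrid[:384,:512]
m=(z>.033)&(z<.045)&(u>205)&(u<295)&(v>190)&(v<276)
q=W[m]; t=cv2.minEnclosingCircle((q[:,:2]*1000).astype(np.float32)); print('tin',t,w2m(np.array(t[0])/1000))
b=(p[...,2].astype(int)>p[...,0].astype(int)+25)|((p.min(-1)>170)&(u>95)&(u<315))
m=(z<.01)&(z>-.01)&b&(u<330)&(u>90)&(v>140)&(v<285); q=W[m]; r=cv2.minAreaRect((q[:,:2]*1000).astype(np.float32)); print('mat',r)
tm=w2m(np.array(t[0])/1000); x=tm[0]
print(x)
P=lambda y,z: m2w(x,y,z)
move_l(P(.08,.10),feed=.2); move_l(P(.08,.012),feed=.1)
print(observe()['eef_pos'],observe()['ft_force'])
print(move_l(P(-.103,.012),feed=.06,max_force=25), observe()['ft_force'],observe()['eef_pos'])
move_l(P(-.085,.012),feed=.08); move_l(P(-.04,.25),feed=.25)
snap('wrist','w2'); print(observe()['time_s'])
E
```

```text
tin ((559.8303833007812, 23.41513442993164), 43.340797424316406) [ 0.05128185 -0.01532695]
mat ((534.2086791992188, -26.98974609375), (259.43865966796875, 179.00247192382812), 78.98802947998047)
0.05128184535568277
[0.46691548 0.0415722  0.01263341] [0.30546207 0.29836546 0.85815912]
False [-0.73091205  0.27607624 -0.07933671] [0.64580527 0.00671275 0.0120075 ]
10.1583
```

View pics/w2.png

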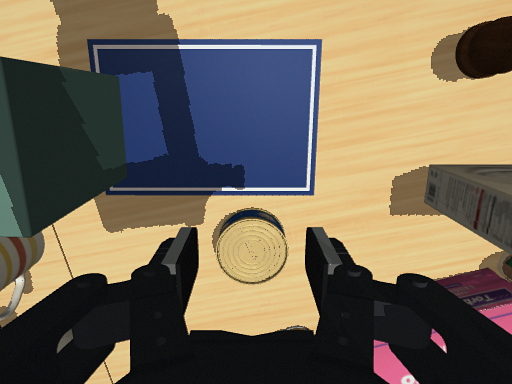

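The tin at (252,245) stands upright, clear of the mat's edge (row 193). Now I'll measure the tin, then topple the carton.

```bash
python3 -W ignore - <<'E'
from h import *
p,W=load('w2'); z=W[...,2]; v,u=np.mgrid[:384,:512]
q=W[(z>.033)&(z<.047)&(u>205)&(u<295)&(v>200)&(v<290)]; t=cv2.minEnclosingCircle((q[:,:2]*1000).astype(np.float32)); tm=w2m(np.array(t[0])/1000); print('tin',t,tm)
assert tm[1]<-.136
y=-.005
# up and across, then behind the carton
move_l(m2w(-.04,-.02,.32),feed=.25)
p=m2w(-.225,y,.30); movep(p,pick(p,ey)[1])
move_l(m2w(-.225,y,.145),feed=.15)
hit=move_l(m2w(-.13,y,.145),feed=.04,max_force=1.0); o=observe(); print(hit,o['ft_force'],o['eef_pos'],w2m(o['eef_pos']),o['time_s'])
snap('wrist','w3'); snap('top','t3')
cv2.imwrite('pics/c3.png',np.hstack([cv2.imread('pics/w3.png'),cv2.imread('pics/t3.png')[110:270,130:390].repeat(2,0).repeat(2,1)[:320]][:1]))
E
```

```text
tin ((690.7598876953125, -3.781076669692993), 43.52738571166992) [ 0.04956783 -0.14904019]
False [ 0.86926397 -0.2164688   1.01170376] [ 0.51508958 -0.15267738  0.14499267] [-0.1301123  -0.00500819] 15.6167
```

View pics/w3.png

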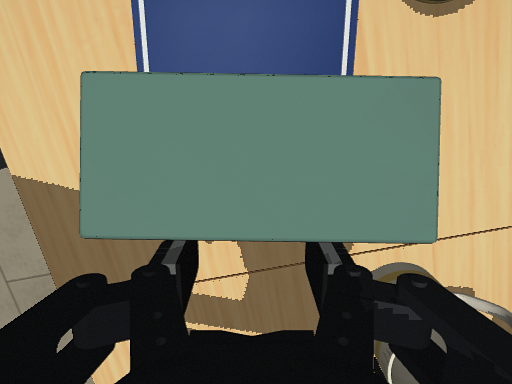

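The top face of the carton fills (80–440, 72–240), with the fingers against its rear edge. The contact force is small, so I'll check how far the carton has tilted or slid.

```bash
python3 -W ignore - <<'E'
from h import *
p,W=load('w3'); z=W[...,2]; v,u=np.mgrid[:384,:512]
for r in(80,120,155,200,232): print(r, w2m(W[r,260]).round(4),W[r,260,2].round(4))
print([ (w2m(W[155,c]).round(3),W[155,c,2].round(4)) for c in(90,430)])
im=cv2.imread('pics/t3.png')[130:250,200:400]; cv2.imwrite('pics/t3c.png',cv2.resize(im,None,fx=3.5,fy=3.5,interpolation=cv2.INTER_CUBIC))
E
```

```text
80 [-0.06   -0.0079] 0.1772
120 [-0.0724 -0.0079] 0.1797
155 [-0.0833 -0.0079] 0.1831
200 [-0.0974 -0.0079] 0.1866
232 [-0.1082 -0.0079] 0.1875
[(array([-0.083,  0.047]), np.float64(0.1826)), (array([-0.084, -0.064]), np.float64(0.1815))]
```

View pics/t3c.png

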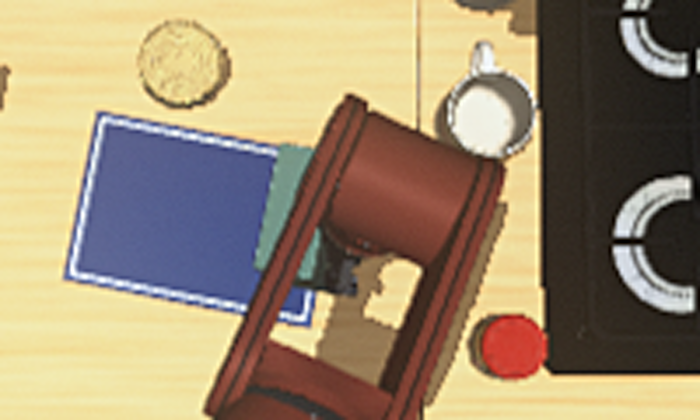

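The carton is tilted 12° with its foot still at mat x ≈ −0.097, so it hasn't slid. The tin is clear. I'll continue past the tipping point.

```bash
python3 -W ignore - <<'E'
from h import *
y=-.005
move_l(m2w(-.095,y,.145),feed=.04); hold(1.0)
move_l(m2w(-.16,y,.30),feed=.2)
hold(.3); print(observe()['time_s'])
W=snap('wrist','w4'); snap('scene','s4')
move_l([.40,-.20,.32],feed=.2)
W=snap('top','t4'); p=load('t4')[0]
cv2.imwrite('pics/t4c.png',cv2.resize(cv2.imread('pics/t4.png')[130:250,200:400],None,fx=3.5,fy=3.5))
z=W[...,2]; M=w2m(W); q=M[(z>.045)&(z<.07)&(abs(M[...,0])<.16)&(abs(M[...,1])<.1)]
print('carton',len(q),q.min(0),q.max(0),cv2.minAreaRect((q*1000).astype(np.float32)))
E
```

```text
19.0333
carton 1757 [-0.09670185 -0.06681671] [0.08628138 0.05371387] ((-5.5952911376953125, -6.714561462402344), (118.65901947021484, 181.8336944580078), 88.98480987548828)
```

View pics/t4c.png

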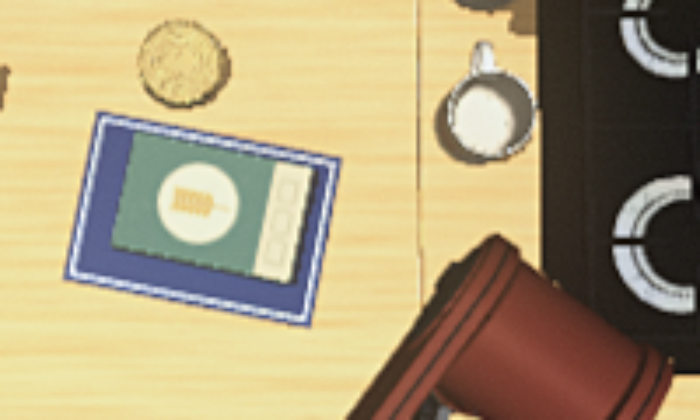

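The carton lies flat inside the mat with its emblem up, and the tin stands clear beyond the mat. Handing in.

```bash
python3 -c "
from plant import *
hold(.3); print(observe()['time_s'],observe()['ft_force']); job_done()"
```

```text
20.2 [-0.405283    0.84823408  0.66014776]
the job is handed in; nothing more can be done
```

I pushed the tin off the mat with two part-open fingers held low. I then tipped the carton over along the mat by pushing high on its emblem side, and handed the job in at 20.2 s. No verdict is reported.

My last checks showed:
- **Carton:** it lies flat with the emblem up, between about −0.097 and +0.086 m in mat x and −0.067 and +0.054 m in mat y. That is at least 25 mm inside the limits, and its lower edge hardly slid.
- **Tin:** after the push it measured 0.149 m from the mat's centre line (at least 0.128 m needed), and it looked upright. The final picture shows it still in that place.
- **Robot:** the arm was about 0.3 m above the worktop, clear of everything.
- **Other things:** I planned the paths clear of them and the mug looked unmoved. I did not measure them again at the end, and the arm hid the honey jar in the last picture.

**Disagreements:**
- The 1 N contact stop never triggered on the carton, because the push needed less force than that. The carton was already tilted 12° when I checked, with no slip, so I carried on.
- The top and wrist cameras differed by about 3–5 mm on the mat and tin positions, well inside the margins.

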